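# Stop the printer, clear its bed, reset the stop

## Task

A parts tote has been left on the bed of the 3D printer. First stop the printer with the red mushroom button, pressing it down until it latches, then lift the tote off the bed and hang it by its handle across both prongs of the orange hook on the tool rack; only when it hangs there, twist the mushroom clockwise to reset it, so that it springs back up. Keep the bottle and the vase standing.

Things in the scene. Friction and masses are not known exactly. Their poses are not given: they have to be found in the camera images.
- estop: emergency stop station fixed to the bench: black and yellow box 74 x 74 x 58 mm high, red mushroom button on top, axis vertical through the origin. Head 40 mm diameter, its straight gripping side 13 mm tall; top at 105 mm, underside 79 mm above the bench when up, 97 and 71 when latched. A 34 mm ring stands 7 mm above the box under it. Origin: centre of the box's underside; short conduit on +x.
- stop_top (a point): centre of the top of the red mushroom head; moves down and turns with it
- stop_press (a joint): downward travel of the mushroom in m: 0 fully up, 0.010 at the bottom stop. Spring: 3 N to start, 9 N at the bottom. Pressed to the bottom and let go, it stays latched at about 0.0075; pressed less than that it comes back up. Pressing needs no turning. Once latched it comes up only when turned.
- stop_turn (a joint): turn of the mushroom in rad: 0 at rest, growing clockwise seen from above, stop at 1.0. A light spring (under 0.15 N m) turns it back to 0 in about a second when let go. When latched down, turning it past about 0.7 frees the latch; if held firmly in the fingers it springs up only as they open.
- printer: 3D printer fixed on the bench, front towards its -y. Origin: on the bench under the middle of its gantry. Black square bed 235 mm wide, centred at its y = -0.120, top 105 mm above the bench. Gantry posts at its x = +-0.20, y = 0, 480 mm tall; the cross beam, 330 mm high, and the tool head on it reach forward to y = -0.09.
- tote: cream open-topped printed tote on the printer's bed: box 92 mm along its x, 130 mm along y, 60 mm high, walls 4 mm; about 0.2 kg, empty. Rigid straight handle along its y above the middle: bar 12 x 12 mm, 130 mm long, centre 130 mm above the underside, with a post 16 mm wide at each end (114 mm clear between them). Origin: centre of its underside.
- tote_handle (a point): middle of the tote's handle bar (centre of its 12 x 12 mm section)
- rack: bench tool rack, fixed: two posts 260 mm apart along its y at x = 0, 288 mm tall, and a bar at 255 to 275 mm. Orange twin-prong hook at the bar's middle points to the rack's -x: two level round prongs 8 mm thick at y = +-0.035, tops 254 mm above the bench, straight from x = -0.014 (back plate) to -0.112; tips then turn up to 272 mm at x = -0.126. Origin: on the bench under the bar's middle.
- rack_hook (a point): middle of the hook: halfway between the prongs and 62 mm in front of the rack's origin, at the height of the prongs' tops; axes as the rack's (x points back to the bar, y along the bar)
- bottle: small clear bottle with a paper label and blue cap, 58 mm diameter, 125 mm tall, standing upright; origin: centre of its underside, z along its axis
- vase: orange printed vase, 68 mm diameter, 115 mm tall, standing upright; origin: centre of its underside, z along its axis
Mind the look-alikes: they are no part of the job. Of the things that look like the tote, the largest one is meant. Leave any purple look-alike of the estop alone.

How it is judged:
By the outcome, as a careful person would: the job done as asked, in the order asked, and still so for the second after the job is handed in, with the robot touching nothing.
It also fails if it takes over 72 s, if anything falls off the work surface, if the arm or the gripper's body presses on something with over 40 N, if the wrist force passes 120 N, or if a joint passes its speed limit or range.

## Robot

A 6-joint arm with a two-finger parallel gripper is mounted at the origin on the work surface. World frame = base frame: x ahead of the robot, y to its left, z up, the work surface at z = 0. Lengths are in mm, angles in rad, forces in N, time in s.
With the tool pointing down it reaches from about 350 to 875 mm from the base axis. Payload 4.2 kg.
Tool frame: the origin (TCP) lies midway between the tips of the shut fingers; the grasp point (between the pads) lies 19 mm behind it; z points along the fingers, y is the line along which they close (so a half turn about z gives the same grasp; the last joint's range is limited). The gripper opens to 85 mm and grips with 20 to 120 N. Pads are 22 mm wide; open, the fingers measure 114 mm over their backs; the gripper's body (76 mm by 85 mm) begins 54 mm behind the grasp point. The pads swing forward as they close: fully open they stand 13 mm farther back than shut.
Start: joints at [-0.859, 0.385, 0.008, 0, -1.194, -0.259], TCP at [273.44, -561.987, 231.312] pointing down, gripper open.
Joint ranges: [-3.14, 3.14], [-1.21, 2.06], [-1.07, 1.41], [-3.16, 2.05], [-2.99, -0.16], [-3.1, 3.1]. Speed limits (rad/s): [2.79, 2.79, 3.14, 3.14, 3.14, 3.14].

## Interface

Orientations are given as a unit quaternion [x, y, z, w].
In Python, from bench import read_state, get_image, job_done gives the robot as it stands.
- The arm moves only by the shell command python3 -m jog 'ROWS'. ROWS is JSON, a list of rows, each a list of 3 entries, a list of its own where there are three numbers: the shift along the world's x, y, z scaled (see below), then the turn, a rotation vector about the world's x, y, z scaled (see below), then the gripper's target within -1 to 1 (shut at 1, half-way at 0, fully open at -1). In form: [[[x, y, z], [wx, wy, wz], claw], ...]. A call has 1 to 20 rows; each row is the pose to reach, as a shift and turn from the pose commanded when the call began; what a row does not reach only later rows make up. The controller multiplies each number of a shift by 10 cm and each number of a turn by 120 degrees. A row lasts 1/10 s, in which the tool goes at most 50 mm and 8.59 degrees, less where a joint would pass 70% of its speed; a pose out of reach is approached as far as the arm can. A call with a number of a shift or a turn outside -1 to 1 is refused whole. A call with a gripper value outside its range is refused whole. The fingers move at their own pace and stop on an object; the grip force is fixed at half the most. Time passes only in rows, so rows that repeat a pose let the fingers close. It gives the time, the measured TCP pose, the force, the opening and the grip force at its end, in the units of the state.
- read_state(): the state, without advancing time (a new reading comes with each control period).
- get_image(name): name is "scene" or "top" or "wrist"; returns a dict with "frame" (420x560x3 uint8, red, green, blue), "range_z" (420x560 float32, mm along the optical axis (not along the pixel's ray), 0 where there is no reading), "fx", "fy", "cx", "cy" (pixels), "distortion" ([k1, k2, p1, p2, k3] as OpenCV has them; the pictures are not rectified), "R" (3x3) and "t" (3): a world point X has camera coordinates R X + t. Camera axes: x right, y down, z forward; pixel columns grow to the right and rows downward; lengths in mm; the calibration is good to about 2 mm. A picture is of the moment at which its call begins.
- job_done(): hands the job in; it is judged then, once.
The state is a dict: "clock": time; "joints": joint angles; "joint_vel": joint speeds; "joint_efforts": joint torques, N m; "position": TCP position; "ee_rot": TCP orientation; "contact_force": force on the tool from outside, world axes, zero at the start; "wrist_torque": the same for the moment, N m; "gripper_width": finger opening in mm; "grasp_force": force on a finger pad.
Only numpy, scipy, OpenCV 4.12 (cv2) and the standard library are available. Lean on these libraries where they do the work, as an engineer would, in place of code of your own. Each camera call takes 0.05 s, during which the arm holds its last target. There are 200 camera calls.

## Working session

There is one attempt and no reset: what is moved stays moved. The work goes in short steps, Python scripts to look and compute and a shell command to move; the robot and the scene stay as the last step left them, time stands still between calls to the robot, and variables do not carry over. Pictures are saved under pics/ and viewed, at most 10 in all, crops included, and the job is handed in when it is done.

```bash
mkdir -p pics
cat > h.py <<'E'
import numpy as np, cv2, json
from bench import read_state, get_image
def save(n,f): cv2.imwrite(f"pics/{n}.png",cv2.cvtColor(f,cv2.COLOR_RGB2BGR))
def K(d): return np.array([[d['fx'],0,d['cx']],[0,d['fy'],d['cy']],[0,0,1.]])
def cloud(d):
    h,w=d['range_z'].shape
    u,v=np.meshgrid(np.arange(w),np.arange(h))
    p=cv2.undistortPoints(np.stack([u,v],-1).reshape(-1,1,2).astype(float),K(d),np.array(d['distortion'])).reshape(h,w,2)
    z=d['range_z'].astype(float)
    c=np.dstack([p*z[...,None],z])
    X=(c-np.array(d['t']))@np.array(d['R'])
    X[z==0]=np.nan
    return X
def ray(d,uv,z):
    p=cv2.undistortPoints(np.array(uv,float).reshape(-1,1,2),K(d),np.array(d['distortion'])).reshape(-1,2)
    R=np.array(d['R']);o=-R.T@np.array(d['t']);D=np.c_[p,np.ones(len(p))]@R
    return o+D*((z-o[2])/D[:,2])[:,None]
E
python3 - <<'E'
from h import *
import pickle
for n in ("scene","top"):
    d=get_image(n); pickle.dump(d,open(n+'.pkl','wb')); save(n,d['frame'])
    print(n,(d['range_z']>0).mean(), -np.array(d['R']).T@np.array(d['t']))
print(read_state())
E
```

```text
scene 0.9961734693877551 [1251.43809225  411.43859073 1419.46721976]
top 0.9962457482993198 [ 357.58215628   91.7914466  1545.83884183]
{'clock': 0.1, 'joints': array([-8.59438488e-01,  3.85482596e-01,  6.77885446e-03, -3.94866828e-04,
       -1.19398922e+00, -2.58615029e-01]), 'joint_vel': array([ 2.43773105e-03,  2.15043196e-04,  3.93568386e-03,  2.94949795e-03,
        2.24930963e-05, -2.22530316e-04]), 'joint_efforts': array([-2.03268792e-03, -3.93318164e+01,  1.88927293e+01,  4.19802323e+00,
       -2.60457578e-03,  2.21291785e-06]), 'position': array([ 273.19187207, -561.56812209,  230.3415517 ]), 'ee_rot': array([-2.24371921e-01,  9.74503108e-01,  9.24510592e-04, -2.79750614e-04]), 'contact_force': array([0.780762  , 0.15358592, 0.21897468]), 'wrist_torque': array([ 0.01365199, -0.01452563, -0.03811607]), 'grasp_force': 0.0, 'gripper_width': 85.22587766415809}
```

View pics/scene.png

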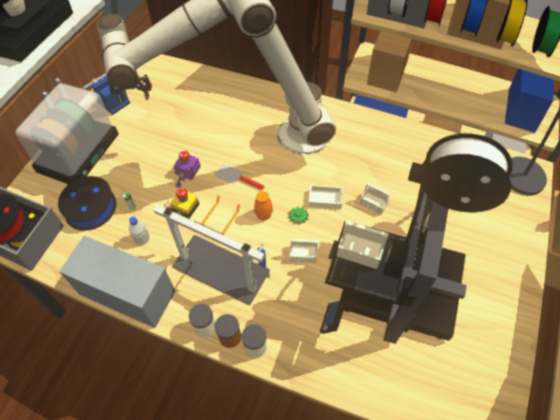

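View pics/top.png

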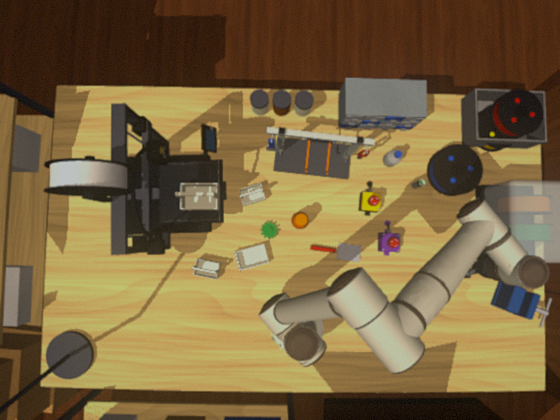

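The top view has image up as world +x and right as −y. In it the tote is on the printer bed at (197,195), the yellow estop at (371,201), the rack bar at (320,137) with its prongs pointing down to y≈175, the bottle at (394,157) and the vase at (300,220). The purple look-alike is at (390,240).

Run:
```python
from h import *
import pickle
for n in ("scene","top"):
    d=pickle.load(open(n+'.pkl','rb')); X=cloud(d); f=cv2.cvtColor(d['frame'],cv2.COLOR_RGB2HSV); H,S,V=[f[...,i].astype(int) for i in range(3)]
    print('==',n,d['fx'])
    def rep(name,m,zlo,zhi,box):
        m=m&(X[...,2]>zlo)&(X[...,2]<zhi)&(X[...,0]>box[0])&(X[...,0]<box[1])&(X[...,1]>box[2])&(X[...,1]<box[3])
        P=X[m]
        if len(P)<5: print(name,'few',len(P));return
        vv,uu=np.nonzero(m)
        r=cv2.minAreaRect(P[:,:2].astype(np.float32))
        print(name,len(P),'med',np.median(P,0).round(0),'lo',np.percentile(P,2,0).round(0),'hi',np.percentile(P,98,0).round(0),'rect',np.round(r[0]),np.round(r[1]),round(r[2],1),'px',uu.mean().round(),vv.mean().round())
    A=(-100,1000,-600,900)
    rep('yellow',(H>20)&(H<35)&(S>170)&(V>120),40,75,A)
    rep('redheads',((H<6)|(H>172))&(S>150),75,120,(200,600,-400,0))
    rep('orangevase',(H>5)&(H<18)&(S>190),20,130,(200,450,-150,100))
    rep('prongs',(H>5)&(H<20)&(S>150),235,285,(300,700,-300,300))
    rep('rackbar',(S<90)&(V>100),262,285,(400,800,-300,200))
    rep('tote rim',(S<120)&(V>120),155,175,(250,700,200,600))
    rep('tote handle',(S<120)&(V>120),225,250,(250,700,200,600))
    rep('bottlecap',(H>100)&(H<125)&(S>120),90,140,(400,700,-350,0))
    rep('bed',(V<70),97,112,(250,700,200,600))
    rep('printer high',V>=0,290,345,(200,800,200,700))
```

```text
== scene 475.4046528436452
yellow 246 med [ 509. -255.   56.] lo [ 464. -301.   41.] hi [ 530. -232.   64.] rect [ 496. -268.] [71. 70.] 85.6 px 184.0 203.0
redheads 88 med [ 488. -275.  102.] lo [ 328. -351.   94.] hi [ 508. -253.  110.] rect [ 418. -305.] [202.  30.] 24.7 px 182.0 177.0
orangevase 256 med [434.  14.  77.] lo [405. -15.  26.] hi [447.  32. 117.] rect [370. -23.] [173.  53.] 29.5 px 263.0 207.0
prongs 140 med [613. -69. 256.] lo [ 566. -195.  249.] hi [661.  -1. 272.] rect [608. -97.] [194.  99.] 85.0 px 219.0 214.0
rackbar 959 med [689. -39. 275.] lo [ 665. -219.  263.] hi [712. 125. 281.] rect [674. -47.] [360.  50.] 84.6 px 209.0 232.0
tote rim 212 med [533. 371. 163.] lo [444. 304. 155.] hi [538. 435. 172.] rect [465. 433.] [129. 293.] 24.4 px 361.0 248.0
tote handle 226 med [492. 368. 241.] lo [484. 306. 227.] hi [497. 431. 247.] rect [489. 368.] [ 17. 129.] 1.1 px 366.0 228.0
bottlecap 8 med [ 670. -347.  123.] lo [ 664. -349.  122.] hi [ 673. -343.  127.] rect [ 669. -348.] [8. 7.] 29.6 px 134.0 221.0
bed 1971 med [583. 415. 106.] lo [364. 304.  99.] hi [682. 
[... 777 characters left out ...]
  265.] hi [709. 122. 281.] rect [676. -48.] [360.  48.] 84.8 px 320.0 136.0
tote rim 147 med [483. 368. 166.] lo [446. 302. 156.] hi [537. 433. 171.] rect [492. 368.] [ 90. 132.] 1.2 px 199.0 195.0
tote handle 155 med [491. 366. 242.] lo [484. 304. 235.] hi [497. 429. 248.] rect [545. 450.] [309.  79.] 57.3 px 194.0 193.0
bottlecap 9 med [ 664. -348.  128.] lo [ 657. -349.  126.] hi [ 671. -344.  137.] rect [ 665. -346.] [ 5. 15.] 86.5 px 396.0 154.0
bed 2765 med [535. 429. 107.] lo [363. 291. 100.] hi [629. 524. 111.] rect [513. 406.] [253. 378.] 85.7 px 188.0 190.0
printer high 497 med [542. 483. 333.] lo [307. 436. 296.] hi [699. 555. 344.] rect [502. 491.] [425. 118.] 4.1 px 152.0 179.0
```

Run:
```python
from h import *
import pickle
for n in ("scene","top"):
    d=pickle.load(open(n+'.pkl','rb')); X=cloud(d); f=cv2.cvtColor(d['frame'],cv2.COLOR_RGB2HSV); H,S,V=[f[...,i].astype(int) for i in range(3)]
    print('==',n)
    def sel(m,x0,x1,y0,y1,z0,z1): return X[m&(X[...,0]>x0)&(X[...,0]<x1)&(X[...,1]>y0)&(X[...,1]<y1)&(X[...,2]>z0)&(X[...,2]<z1)]
    def line(P,nm):
        l=cv2.fitLine(P[:,:2].astype(np.float32),cv2.DIST_HUBER,0,.01,.01).ravel(); print(nm,len(P),'ang',np.degrees(np.arctan2(l[1],l[0])).round(1),'pt',l[2:].round(1),'med z',np.median(P[:,2]).round(1),'lo',P.min(0).round(),'hi',P.max(0).round())
    O=(H>5)&(H<20)&(S>150)
    P=sel(O,540,700,-150,30,235,280); mid=np.median(P[:,1])
    a=P[P[:,1]<-72];b=P[P[:,1]>-72]; line(a,'prongR');line(b,'prongL')
    line(sel((S<90)&(V>100),600,720,-230,130,268,285),'bar')
    line(sel((S<120)&(V>120),470,515,300,440,225,250),'handle')
    h=sel(((H<6)|(H>172))&(S>150),450,540,-310,-230,75,120)
    print('head',cv2.minEnclosingCircle(h[:,:2].astype(np.float32)),np.median(h,0).round(1),h.max(0).round())
    y=sel((H>20)&(H<35)&(S>170),440,550,-330,-210,52,66);print('box',cv2.minAreaRect(y[:,:2].astype(np.float32)))
    v=sel(O,380,480,-40,60,60,125);print('vase',np.median(v,0).round(),v.min(0).round(),v.max(0).round())
    c=sel((X[...,2]>100),600,720,-400,-300,100,140);print('bottle',np.median(c,0).round(),c.min(0).round(),c.max(0).round())
    q=sel(((V<90)),300,720,425,500,292,345);print('beam',np.percentile(q,1,0).round(),q.max(0).round())
```

```text
== scene
prongR 50 ang -3.0 pt [614.9 -75.4] med z 254.4 lo [563. -81. 248.] hi [657. -72. 269.]
prongL 83 ang -2.7 pt [614.3  -5.8] med z 256.0 lo [562. -72. 249.] hi [665.   1. 274.]
bar 841 ang 84.8 pt [689.2 -41.4] med z 275.4 lo [ 635. -228.  268.] hi [714. 130. 285.]
handle 226 ang -88.9 pt [491.8 367.3] med z 241.0 lo [480. 304. 225.] hi [499. 432. 248.]
head ((495.2530822753906, -267.3747253417969), 15.955033302307129) [ 497.4 -266.6  101.8] [ 511. -253.  111.]
box ((495.0010070800781, -267.92578125), (70.28543090820312, 69.82865905761719), 83.0356216430664)
vase [429.   8.  92.] [390. -22.  61.] [451.  32. 123.]
bottle [ 668. -352.  120.] [ 652. -370.  100.] [ 679. -338.  131.]
beam [333. 442. 294.] [708. 499. 345.]
== top
prongR 72 ang -4.7 pt [619.1 -77.8] med z 255.0 lo [561. -86. 248.] hi [672. -72. 276.]
prongL 80 ang -5.2 pt [625.   -8.5] med z 254.7 lo [564. -72. 248.] hi [678.  -0. 274.]
bar 643 ang 84.8 pt [687.5 -47.9] med z 276.0 lo [ 637. -229.  268.] hi [713. 127. 284.]
handle 153 ang -89.2 pt [490.8 365.3] med z 242.2 lo [484. 303. 230.] hi [498. 432. 249.]
head ((491.27838134765625, -268.7012023925781), 15.1666898727417) [ 489.7 -268.1  105. ] [ 505. -254.  114.]
box ((494.02032470703125, -270.47308349609375), (70.18143463134766, 73.84062194824219), 0.128500297665596)
vase [415.   4. 113.] [388. -29.  62.] [446.  31. 123.]
bottle [ 665. -354.  124.] [ 654. -367.  102.] [ 681. -341.  138.]
beam [305. 435. 295.] [707. 498. 345.]
```

```bash
python3 -m jog '[[[0.37,0.49,0],[0,0,0],1],[[0.74,0.98,0],[0,0,0],1],[[0.74,0.98,0],[0,0,0],1]]'; python3 -m jog '[[[0.37,0.49,0],[0,0,0],1],[[0.74,0.98,0],[0,0,0],1],[[0.74,0.98,0],[0,0,0],1]]'; python3 -m jog '[[[0.37,0.49,0],[0,0,0],1],[[0.73,0.98,0],[0,0,0],1],[[0.73,0.98,-0.5],[0,0,0],1],[[0.73,0.98,-0.9],[0,0,0],1],[[0.73,0.98,-0.9],[0,0,0],1],[[0.73,0.98,-0.9],[0,0,0],1]]'
python3 - <<'E'
from h import *
import pickle
d=get_image('wrist'); save('w1',d['frame']); s=read_state(); print(s['position'],s['joints'],s['gripper_width'],s['contact_force'])
X=cloud(d); f=cv2.cvtColor(d['frame'],cv2.COLOR_RGB2HSV); H,S,V=[f[...,i].astype(int) for i in range(3)]
for dd,XX,FF in ((d,X,f),):
    m=((H<6)|(H>172))&(S>150)&(X[...,2]>75)&(X[...,2]<118)&(X[...,1]>-310)&(X[...,0]>440)
    P=X[m];print(len(P),cv2.minEnclosingCircle(P[:,:2].astype(np.float32)),np.percentile(P[:,2],[5,50,95]))
    m=(H>20)&(H<35)&(S>170)&(X[...,2]>50)&(X[...,2]<66);P=X[m]
    if len(P): print('box',cv2.minAreaRect(P[:,:2].astype(np.float32)))
E
```

```text
clock: 0.4
position: [348.6, -461.4, 230.8]
ee_rot: [-0.225, 0.974, 0.001, -0.0]
contact_force: [0.0, 0.4, -0.1]
gripper_width: 43.5
grasp_force: 0.0
clock: 0.7
position: [422.9, -363.2, 231.0]
ee_rot: [-0.226, 0.974, 0.0, -0.0]
contact_force: [-0.5, -1.0, 0.3]
gripper_width: 0.3
grasp_force: 0.0
clock: 1.3
position: [494.4, -268.4, 141.5]
ee_rot: [-0.225, 0.974, -0.0, -0.001]
contact_force: [0.0, -0.2, 1.2]
gripper_width: 0.1
grasp_force: 0.0
[ 495.4142773  -268.93971814  143.05692101] [-0.20929941  0.35998736 -0.27064127  0.00140064 -0.93786101 -0.90931836] 0.037070119507899575 [ 0.86372999  0.20740487 -0.25790556]
2358 ((493.1710510253906, -273.22705078125), 20.518779754638672) [ 94.30019892 104.79560869 107.75343607]
box ((493.1851806640625, -273.37176513671875), (70.58940887451172, 71.58238220214844), 85.73719024658203)
```

View pics/w1.png

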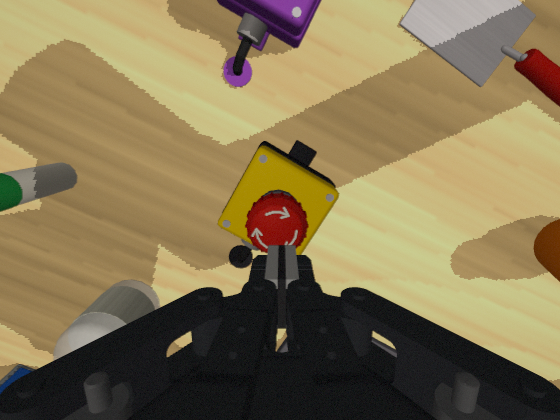

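The wrist view shows the red head at about (277,222) on the yellow box, just ahead of the fingertips and roughly 4 mm to −y. I'll correct for that and press in stages.

```bash
python3 -m jog '[[[0,-0.04,-0.2],[0,0,0],1],[[0,-0.04,-0.35],[0,0,0],1],[[0,-0.04,-0.38],[0,0,0],1],[[0,-0.04,-0.4],[0,0,0],1],[[0,-0.04,-0.42],[0,0,0],1],[[0,-0.04,-0.44],[0,0,0],1],[[0,-0.04,-0.45],[0,0,0],1],[[0,-0.04,-0.46],[0,0,0],1],[[0,-0.04,-0.46],[0,0,0],1]]'
```

```text
clock: 2.25
position: [495.1, -272.8, 97.6]
ee_rot: [-0.225, 0.974, -0.001, 0.001]
contact_force: [-2.6, -0.9, 6.8]
gripper_width: -0.2
grasp_force: 3.2
```

```bash
python3 -m jog '[[[0,0,-0.02],[0,0,0],1],[[0,0,-0.03],[0,0,0],1],[[0,0,-0.04],[0,0,0],1],[[0,0,-0.04],[0,0,0],1]]'
```

```text
clock: 2.65
position: [495.4, -273.0, 95.0]
ee_rot: [-0.225, 0.974, -0.001, 0.001]
contact_force: [-5.6, 0.7, 14.0]
gripper_width: -0.2
grasp_force: 6.8
```

```bash
python3 -m jog '[[[0,0,-0.015],[0,0,0],1],[[0,0,-0.02],[0,0,0],1],[[0,0,-0.02],[0,0,0],1]]'; python3 -m jog '[[[0,0,0.3],[0,0,0],1],[[0,0,0.5],[0,0,0],1],[[0,0,0.5],[0,0,0],1],[[0,0,0.5],[0,0,0],1]]'
python3 - <<'E'
from h import *
d=get_image('wrist'); s=read_state(); print(s['position'])
X=cloud(d); f=cv2.cvtColor(d['frame'],cv2.COLOR_RGB2HSV); H,S,V=[f[...,i].astype(int) for i in range(3)]
m=((H<6)|(H>172))&(S>150)&(X[...,2]>65)&(X[...,2]<118)&(X[...,1]>-310)&(X[...,0]>440)
P=X[m];print(len(P),cv2.minEnclosingCircle(P[:,:2].astype(np.float32)),np.percentile(P[:,2],[5,50,95]))
m=(H>20)&(H<35)&(S>170)&(X[...,2]>50)&(X[...,2]<66);P=X[m]; print('box',np.median(P[:,2]),cv2.minAreaRect(P[:,:2].astype(np.float32)))
E
```

```text
clock: 2.95
position: [495.7, -273.2, 94.8]
ee_rot: [-0.225, 0.974, -0.002, 0.001]
contact_force: [-7.6, 2.1, 22.7]
gripper_width: -0.0
grasp_force: 11.1
clock: 3.35
position: [495.0, -272.0, 140.0]
ee_rot: [-0.224, 0.975, -0.0, 0.001]
contact_force: [-0.5, -0.3, -1.1]
gripper_width: 0.0
grasp_force: 0.0
[ 494.33341926 -271.8407996   139.07020729]
2223 ((492.59759521484375, -273.76641845703125), 19.95423126220703) [ 87.18527612  97.72695464 100.62298604]
box 59.954289868265924 ((493.06396484375, -273.2739562988281), (70.71092987060547, 71.28901672363281), 85.6973876953125)
```

The button is latched (head top about 97.7 mm). Next I'll carry on to above the tote.

```bash
python3 -m jog '[[[0,0,0.5],[0,0,0],1],[[0,0,1],[0,0,0],1],[[0,0.5,1],[0,0,0.07],1],[[0,1,1],[0,0,0.14],1],[[0,1,1],[0,0,0.14],1]]'; python3 -m jog '[[[0,0.4,0.3],[0,0,0.07],1],[[0,0.8,0.6],[0,0,0.14],1],[[0,1,0.8],[0,0,0.2],1],[[0,1,0.8],[0,0,0.2],1]]'; python3 -m jog '[[[0,0.5,0],[0,0,0.07],1],[[0,1,0],[0,0,0.14],1],[[0,1,0],[0,0,0.2],1]]';python3 -m jog '[[[0,0.5,0],[0,0,0],1],[[0,1,0],[0,0,0],1]]';python3 -m jog '[[[0,0.5,0],[0,0,0],-1],[[0,1,0],[0,0,0],-1]]';python3 -m jog '[[[0,0.5,0],[0,0,0],-1],[[0,0.8,0],[0,0,0],-1],[[0,1,0],[0,0,0],-1],[[0,1,0],[0,0,0],-1],[[0,1,0],[0,0,0],-1]]'
python3 - <<'E'
from h import *
d=get_image('wrist'); s=read_state(); print(s['position'],s['joints'],s['gripper_width'])
save('w2',d['frame'])
X=cloud(d); f=cv2.cvtColor(d['frame'],cv2.COLOR_RGB2HSV); H,S,V=[f[...,i].astype(int) for i in range(3)]
m=(S<130)&(V>110)&(X[...,2]>225)&(X[...,2]<250)&(X[...,0]>460)&(X[...,0]<520)&(X[...,1]>290)&(X[...,1]<445)
P=X[m];r=cv2.minAreaRect(P[:,:2].astype(np.float32));l=cv2.fitLine(P[:,:2].astype(np.float32),cv2.DIST_HUBER,0,.01,.01).ravel()
print(len(P),r,np.median(P,0),np.degrees(np.arctan2(l[1],l[0])),P.min(0),P.max(0))
E
```

```text
clock: 3.9
position: [494.1, -167.9, 238.7]
ee_rot: [-0.368, 0.93, 0.001, -0.0]
contact_force: [0.5, -0.6, -0.2]
gripper_width: -0.1
grasp_force: 0.0
clock: 4.3
position: [495.9, -70.4, 321.6]
ee_rot: [-0.552, 0.834, -0.001, 0.002]
contact_force: [0.4, 0.1, -0.3]
gripper_width: -0.0
grasp_force: 0.0
clock: 4.6
position: [494.2, 31.2, 317.1]
ee_rot: [0.715, -0.7, -0.001, 0.001]
contact_force: [0.1, -0.1, 0.6]
gripper_width: 0.2
grasp_force: 0.0
clock: 4.8
position: [494.2, 127.7, 317.4]
ee_rot: [0.71, -0.704, -0.0, 0.001]
contact_force: [1.1, 0.2, 1.2]
gripper_width: 0.2
grasp_force: 0.0
clock: 5.0
position: [494.3, 228.7, 317.3]
ee_rot: [0.71, -0.704, -0.0, 0.002]
contact_force: [1.1, 0.1, -0.1]
gripper_width: 28.4
grasp_force: 0.0
clock: 5.5
position: [494.6, 327.1, 318.1]
ee_rot: [0.711, -0.703, 0.0, 0.001]
contact_force: [-0.5, 0.4, 0.2]
gripper_width: 85.6
grasp_force: 0.0
[494.68042876 326.63352201 318.73001067] [ 8.56555449e-01  2.84273670e-01  7.79593514e-02  5.69690069e-05
 -1.36599331e+00 -8.45474548e-01] 85.47769103586963
2436 ((490.3529968261719, 366.52557373046875), (15.310669898986816, 129.48184204101562), 1.1359226703643799) [490.47317753 356.50171688 242.79371841] -88.71294 [481.53963588 301.70832458 225.21772339] [499.25423203 431.11008909 245.20888885]
```

View pics/w2.png

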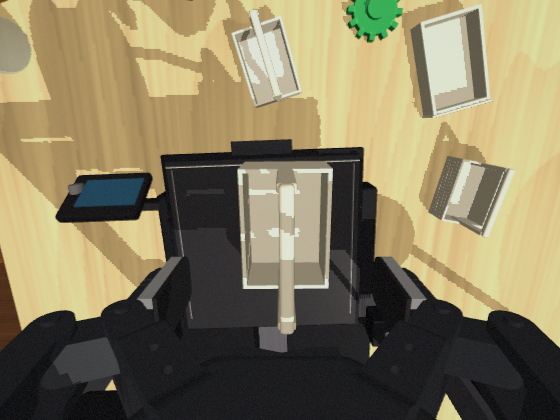

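The handle runs vertically in the wrist view from (287,180) to (287,328), centred between the fingers, at world (490.4, 366.5). I'll descend and grip about 9 mm in front of its middle.

```bash
python3 -m jog '[[[-0.04,0.29,0],[0,0,0.005],-1],[[-0.04,0.29,-0.4],[0,0,0.005],-1],[[-0.04,0.29,-0.8],[0,0,0.005],-1],[[-0.04,0.29,-0.9],[0,0,0.005],-1],[[-0.04,0.29,-1],[0,0,0.005],-1],[[-0.04,0.29,-1],[0,0,0.005],-1]]'; python3 -m jog '[[[0,0,-0.04],[0,0,0],-1],[[0,0,-0.04],[0,0,0],0],[[0,0,-0.04],[0,0,0],1],[[0,0,-0.04],[0,0,0],1],[[0,0,-0.04],[0,0,0],1],[[0,0,-0.04],[0,0,0],1],[[0,0,-0.04],[0,0,0],1],[[0,0,-0.04],[0,0,0],1]]'
```

```text
clock: 6.15
position: [491.8, 357.2, 221.8]
ee_rot: [0.715, -0.699, 0.0, -0.002]
contact_force: [-0.0, 0.3, 0.6]
gripper_width: 85.3
grasp_force: 0.0
clock: 6.95
position: [492.0, 359.0, 220.6]
ee_rot: [0.715, -0.699, -0.001, -0.006]
contact_force: [-2.5, 3.2, 6.2]
gripper_width: 10.9
grasp_force: 58.6
```

```bash
python3 -m jog '[[[0,0,0.05],[0,0,0],1],[[0,0,0.15],[0,0,0],1],[[0,0,0.15],[0,0,0],1],[[0,0,0.15],[0,0,0],1]]'
```

```text
clock: 7.35
position: [487.7, 354.4, 223.3]
ee_rot: [0.716, -0.698, 0.001, 0.008]
contact_force: [0.4, 0.2, -2.9]
gripper_width: 10.9
grasp_force: 58.6
```

```bash
python3 -m jog '[[[0,0,0],[0,0,0],1],[[0,0,0],[0,0,0],1],[[0,0,0],[0,0,0],1]]'
python3 - <<'E'
from h import *
for i in range(3):
    d=get_image('wrist'); s=read_state(); print(s['position'].round(1),s['ee_rot'].round(4),s['joints'].round(3),s['contact_force'].round(1),s['wrist_torque'].round(2))
save('w3',d['frame'])
X=cloud(d); f=cv2.cvtColor(d['frame'],cv2.COLOR_RGB2HSV); H,S,V=[f[...,i].astype(int) for i in range(3)]
m=(S<130)&(V>110)&(X[...,2]>225)&(X[...,2]<270)&(X[...,0]>460)&(X[...,0]<520)&(X[...,1]>290)&(X[...,1]<445)
P=X[m];print(len(P),np.median(P,0),P.min(0),P.max(0))
E
```

```text
clock: 7.65
position: [490.0, 356.8, 228.6]
ee_rot: [0.715, -0.699, 0.0, 0.002]
contact_force: [-0.0, 0.7, -2.9]
gripper_width: 10.4
grasp_force: 58.6
[490.2 356.9 229.3] [ 7.154e-01 -6.987e-01  1.000e-04  1.000e-03] [ 0.896  0.355 -0.042  0.    -1.175 -0.872] [-0.1 -0.4 -1.8] [ 0.03 -0.02  0.02]
[490.3 357.  229.7] [ 7.154e-01 -6.987e-01  1.000e-04  6.000e-04] [ 0.896  0.355 -0.042  0.    -1.175 -0.872] [ 0.2 -0.3 -2.3] [-0.    0.01  0.02]
[490.4 357.  230. ] [ 7.154e-01 -6.987e-01  0.000e+00  3.000e-04] [ 0.896  0.355 -0.041  0.    -1.175 -0.872] [-0.4 -0.9 -1.7] [ 0.   -0.04 -0.02]
5626 [490.96501568 336.82026725 252.57269516] [471.86143995 299.66988877 225.00574654] [502.78858755 394.21173808 269.947595  ]
```

View pics/w3.png

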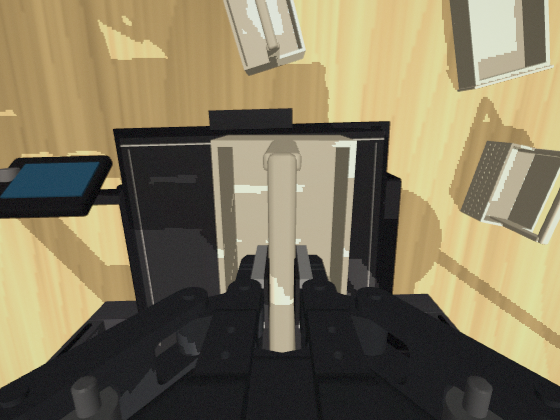

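The tote is held and clear of the bed, with the bar running between the pads at about (280,290) and the box still level. I'll back it out along −y, then raise it above prong height.

```bash
python3 -m jog '[[[0,-0.2,0.1],[0,0,0],1],[[0,-0.4,0.2],[0,0,0],1],[[0,-0.7,0.2],[0,0,0],1],[[0,-1,0.2],[0,0,0],1]]'; python3 -m jog '[[[0,-0.3,0.1],[0,0,0],1],[[0,-0.6,0.25],[0,0,0],1],[[0,-1,0.3],[0,0,0],1]]'; python3 -m jog '[[[0,-0.3,0],[0,0,0],1],[[0,-0.6,0],[0,0,-0.02],1],[[0,-1,0],[0,0,-0.053],1]]';  python3 -m jog '[[[0,-0.3,0],[0,0,0],1],[[0,-0.6,0],[0,0,0],1],[[0,-0.9,0],[0,0,0],1],[[0,-1,0],[0,0,0],1],[[0,-1,0],[0,0,0],1],[[0,-1,0],[0,0,0],1],[[0,-1,0],[0,0,0],1]]'
python3 - <<'E'
from h import *
s=read_state(); print(s['position'].round(1),s['ee_rot'].round(4),s['contact_force'].round(1))
for n in ('top','scene'):
    d=get_image(n)
    if n=='scene': save('s2',d['frame'])
    X=cloud(d); f=cv2.cvtColor(d['frame'],cv2.COLOR_RGB2HSV); H,S,V=[f[...,i].astype(int) for i in range(3)]
    m=(S<130)&(V>110)&(X[...,2]>275)&(X[...,2]<310)&(X[...,0]>440)&(X[...,0]<545)&(X[...,1]>-150)&(X[...,1]<60)
    P=X[m]
    if len(P)>5: print(n,len(P),np.median(P,0),P.min(0),P.max(0))
    O=(H>5)&(H<20)&(S>150)
    m=O&(X[...,0]>555)&(X[...,0]<680)&(X[...,1]>-150)&(X[...,1]<30)&(X[...,2]>240)&(X[...,2]<280);P=X[m];print('prongs',len(P),P.min(0).round(),P.max(0).round())
E
```

```text
clock: 8.2
position: [490.5, 255.1, 251.9]
ee_rot: [0.715, -0.699, 0.0, -0.001]
contact_force: [0.3, -1.1, -2.7]
gripper_width: 10.3
grasp_force: 58.6
clock: 8.5
position: [491.0, 155.4, 283.2]
ee_rot: [0.716, -0.699, 0.001, -0.002]
contact_force: [1.0, -0.4, -1.9]
gripper_width: 10.4
grasp_force: 58.6
clock: 8.8
position: [490.0, 55.1, 281.8]
ee_rot: [-0.675, 0.738, -0.001, 0.001]
contact_force: [0.7, -0.7, -1.5]
gripper_width: 10.8
grasp_force: 58.6
clock: 9.5
position: [490.4, -42.3, 280.6]
ee_rot: [-0.676, 0.737, -0.0, 0.0]
contact_force: [-0.9, -0.1, -2.2]
gripper_width: 10.7
grasp_force: 58.6
[490.4 -42.3 280.6] [-6.758e-01  7.371e-01 -1.000e-04  3.000e-04] [-0.9 -0.1 -2.2]
prongs 121 [568. -86. 246.] [678.  -0. 275.]
scene 144 [497.6366277   -4.73153496 298.53074713] [480.01366966 -94.01413578 275.45002173] [509.12452266  31.55813758 309.63493129]
prongs 127 [564. -85. 247.] [666.  -0. 274.]
```

View pics/s2.png

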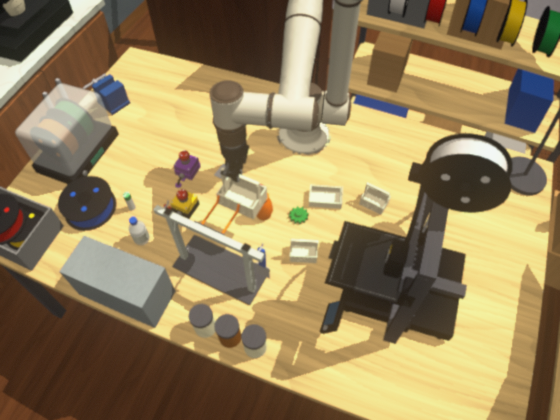

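The tote hangs level in the gripper at about (243,193) in the scene view, just in front of the prongs. The vase at (264,207) is still standing. Now I'll move in over the prongs.

```bash
python3 -m jog '[[[0,-0.09,0],[0,0,0],1],[[0.3,-0.09,0],[0,0,0],1],[[0.6,-0.09,0],[0,0,0],1],[[0.9,-0.09,0],[0,0,0],1],[[1,-0.09,0],[0,0,0],1]]'; python3 -m jog '[[[0.2,0,0],[0,0,0],1],[[0.32,0,0],[0,0,0],1],[[0.32,0,0],[0,0,0],1],[[0.32,0,0],[0,0,0],1],[[0.32,0,0],[0,0,0],1]]'
python3 - <<'E'
from h import *
s=read_state(); print(s['position'].round(1),s['ee_rot'].round(4),s['contact_force'].round(1))
d=get_image('wrist'); save('w4',d['frame'])
X=cloud(d); f=cv2.cvtColor(d['frame'],cv2.COLOR_RGB2HSV); H,S,V=[f[...,i].astype(int) for i in range(3)]
O=(H>5)&(H<20)&(S>150)
m=O&(X[...,0]>540)&(X[...,0]<700)&(X[...,1]>-150)&(X[...,1]<30)&(X[...,2]>235)&(X[...,2]<285);P=X[m];print('prongs',len(P),P.min(0).round(),P.max(0).round(),np.median(P,0))
E
```

```text
clock: 10.1
position: [592.8, -52.0, 279.2]
ee_rot: [-0.676, 0.737, -0.0, -0.0]
contact_force: [-0.8, 0.1, -2.4]
gripper_width: 10.5
grasp_force: 59.0
clock: 10.6
position: [621.6, -52.1, 280.4]
ee_rot: [-0.676, 0.737, 0.0, -0.0]
contact_force: [-0.5, -0.1, -2.6]
gripper_width: 10.4
grasp_force: 59.0
[621.6 -52.1 280.4] [-6.755e-01  7.373e-01  2.000e-04 -2.000e-04] [-0.5 -0.1 -2.6]
prongs 2025 [560. -87. 251.] [673. -17. 275.] [629.39221891 -79.61619279 255.67658562]
```

View pics/w4.png

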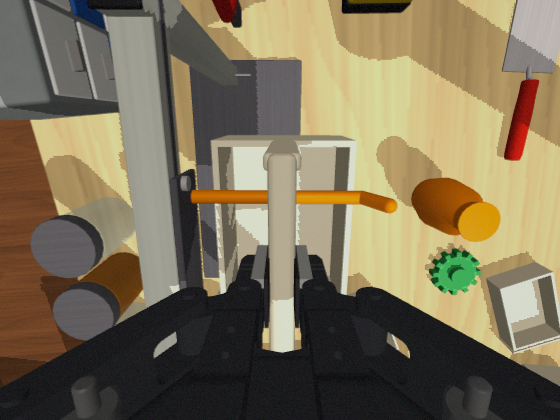

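The handle bar (x≈282) crosses the right prong (row 197) about midway between the back plate and the tip, and the post at row 155 is clear outside it. I'll lower it now.

```bash
python3 -m jog '[[[0,0,-0.1],[0,0,0],1],[[0,0,-0.2],[0,0,0],1],[[0,0,-0.3],[0,0,0],1],[[0,0,-0.34],[0,0,0],1],[[0,0,-0.37],[0,0,0],1],[[0,0,-0.38],[0,0,0],1],[[0,0,-0.38],[0,0,0],1],[[0,0,-0.38],[0,0,0],1]]'
```

```text
clock: 11.45
position: [621.7, -52.1, 244.9]
ee_rot: [-0.676, 0.737, -0.0, -0.0]
contact_force: [-6.7, 2.3, 7.5]
gripper_width: 10.8
grasp_force: 60.4
```

```bash
python3 -m jog '[[[0,0,0],[0,0,0],0.7],[[0,0,0],[0,0,0],0.5],[[0,0,0],[0,0,0],0.3],[[0,0,0],[0,0,0],0.3],[[0,0,0],[0,0,0],0.3],[[0,0,0],[0,0,0],0.3]]'
python3 - <<'E'
from h import *
s=read_state(); print(s['position'].round(1),s['gripper_width'],s['contact_force'].round(1))
E
python3 -m jog '[[[0,0,0.1],[0,0,0],0.3],[[0,0,0.2],[0,0,0],0.3],[[0,0,0.4],[0,0,0],0.3],[[0,0,0.7],[0,0,0],0.3],[[0,0,1],[0,0,0],0.3],[[0,0,1],[0,0,0],0.3]]'
python3 - <<'E'
from h import *
d=get_image('wrist'); save('w5',d['frame'])
X=cloud(d); f=cv2.cvtColor(d['frame'],cv2.COLOR_RGB2HSV); H,S,V=[f[...,i].astype(int) for i in range(3)]
m=(S<130)&(V>110)&(X[...,2]>255)&(X[...,2]<275)&(X[...,0]>600)&(X[...,0]<640)&(X[...,1]>-150)&(X[...,1]<60)
P=X[m];l=cv2.fitLine(P[:,:2].astype(np.float32),cv2.DIST_HUBER,0,.01,.01).ravel()
print(len(P),np.median(P,0),P.min(0),P.max(0),np.degrees(np.arctan2(l[1],l[0])))
E
```

```text
clock: 12.05
position: [622.5, -52.0, 242.1]
ee_rot: [-0.675, 0.737, 0.0, -0.0]
contact_force: [-1.2, 0.0, 0.9]
gripper_width: 30.1
grasp_force: 0.0
[622.5 -52.  242.1] 30.053054313747143 [-1.2  0.   0.9]
clock: 12.65
position: [624.4, -52.4, 349.3]
ee_rot: [-0.676, 0.737, -0.004, 0.004]
contact_force: [-0.1, 0.1, 0.9]
gripper_width: 29.7
grasp_force: 0.0
2505 [622.40489414 -51.83721062 267.73112553] [ 610.09780612 -109.10116956  255.01676055] [635.8169996   20.49056348 270.38946176] 85.23873
```

View pics/w5.png

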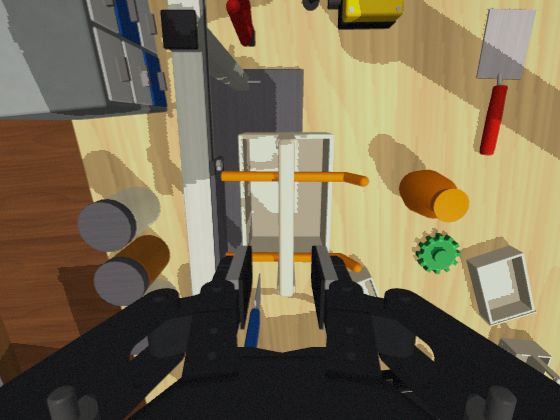

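The bar rests on both prongs (rows 176 and 257, x≈286), with the tote hanging level and the fingers clear. Back to the estop, measuring once more from above it.

```bash
python3 -m jog '[[[-0.3,-0.2,0],[0,0,0],0.3],[[-0.6,-0.45,0],[0,0,0],-0.4],[[-1,-0.7,0],[0,0,0],-0.4]]'; python3 -m jog '[[[-0.15,-0.5,-0.1],[0,0,0],-0.4],[[-0.29,-0.9,-0.4],[0,0,0],-0.4],[[-0.29,-1,-0.6],[0,0,0],-0.4]]'; python3 -m jog '[[[0,-0.4,-0.2],[0,0,0],-0.4],[[0,-0.5,-0.6],[0,0,0],-0.4],[[0,-0.5,-1],[0,0,0],-0.4],[[0,-0.5,-1],[0,0,0],-0.4],[[0,-0.5,-1],[0,0,0],-0.4],[[0,-0.5,-1],[0,0,0],-0.4],[[0,-0.5,-1],[0,0,0],-0.4]]'
python3 - <<'E'
from h import *
d=get_image('wrist'); s=read_state(); print(s['position'],s['joints'].round(2))
X=cloud(d); f=cv2.cvtColor(d['frame'],cv2.COLOR_RGB2HSV); H,S,V=[f[...,i].astype(int) for i in range(3)]
m=((H<6)|(H>172))&(S>150)&(X[...,2]>65)&(X[...,2]<118)&(X[...,1]>-310)&(X[...,0]>440)&(X[...,1]<-200)
P=X[m];print(len(P),cv2.minEnclosingCircle(P[:,:2].astype(np.float32)),np.percentile(P[:,2],[5,50,95]))
m=(H>20)&(H<35)&(S>170)&(X[...,2]>50)&(X[...,2]<66);P=X[m]; print('box',np.median(P[:,2]),cv2.minAreaRect(P[:,:2].astype(np.float32)))
for n in ('top','scene'):
    d=get_image(n); X=cloud(d); f=cv2.cvtColor(d['frame'],cv2.COLOR_RGB2HSV); S,V=f[...,1],f[...,2]
    m=(S<130)&(V>110)&(X[...,2]>255)&(X[...,2]<280)&(X[...,0]>600)&(X[...,0]<645)&(X[...,1]>-120)&(X[...,1]<40);P=X[m]
    print(n,len(P),np.median(P,0).round(1),np.percentile(P,[3,97],0).round())
E
```

```text
clock: 13.0
position: [521.6, -122.4, 341.2]
ee_rot: [-0.676, 0.737, 0.001, -0.001]
contact_force: [-0.1, -0.9, 0.1]
gripper_width: 58.3
grasp_force: 0.0
clock: 13.3
position: [491.2, -224.3, 281.8]
ee_rot: [-0.674, 0.738, 0.0, 0.0]
contact_force: [0.2, 0.3, -0.6]
gripper_width: 59.6
grasp_force: 0.0
clock: 14.0
position: [494.9, -272.1, 184.9]
ee_rot: [-0.676, 0.737, -0.002, 0.001]
contact_force: [0.2, 0.2, 0.3]
gripper_width: 59.8
grasp_force: 0.0
[ 494.62652474 -271.96733814  184.551019  ] [-0.22  0.32 -0.22  0.   -1.03  0.13]
1580 ((493.80731201171875, -273.8213806152344), 19.889461517333984) [ 89.25791569  97.84667474 100.66220178]
box 59.99259674565691 ((493.4250793457031, -273.4122619628906), (70.90836334228516, 71.6776351928711), 85.77900695800781)
top 139 [623.7 -36.6 266.9] [[615. -90. 258.]
 [632.  19. 273.]]
scene 200 [622.9 -39.1 265.2] [[ 613. -102.  256.]
 [ 632.   19.  271.]]
```

```bash
python3 -m jog '[[[0,-0.015,-0.4],[0,0,0],-0.4],[[0,-0.015,-0.8],[0,0,0],-0.4],[[0,-0.015,-1],[0,0,0],-0.4],[[0,-0.015,-1],[0,0,0],-0.4],[[0,-0.015,-1],[0,0,0],-0.4]]'; python3 -m jog '[[[0,0,-0.1],[0,0,0],-0.4],[[0,0,-0.17],[0,0,0],-0.4],[[0,0,-0.2],[0,0,0],-0.4],[[0,0,-0.2],[0,0,0],-0.4],[[0,0,-0.2],[0,0,0],-0.4],[[0,0,-0.2],[0,0,0],-0.4]]'
```

```text
clock: 14.65
position: [494.2, -273.8, 83.2]
ee_rot: [-0.676, 0.737, -0.001, 0.0]
contact_force: [0.1, -0.1, 0.5]
gripper_width: 59.8
grasp_force: 0.0
clock: 15.25
position: [493.7, -273.6, 62.6]
ee_rot: [-0.676, 0.737, -0.0, 0.0]
contact_force: [-0.2, 0.3, 0.6]
gripper_width: 60.0
grasp_force: 0.0
```

```bash
python3 -m jog '[[[0,0,0],[0,0,0],0],[[0,0,0],[0,0,0],0.3],[[0,0,0],[0,0,0],1],[[0,0,0],[0,0,0],1],[[0,0,0],[0,0,0],1],[[0,0,0],[0,0,0],1]]'
```

```text
clock: 15.85
position: [493.4, -273.5, 62.7]
ee_rot: [-0.676, 0.737, -0.0, -0.0]
contact_force: [-2.0, 1.6, 5.1]
gripper_width: 38.3
grasp_force: 59.8
```

```bash
python3 -m jog '[[[0,0,0],[0,0,-0.06],1],[[0,0,0],[0,0,-0.12],1],[[0,0,0],[0,0,-0.18],1],[[0,0,0],[0,0,-0.24],1],[[0,0,0],[0,0,-0.3],1],[[0,0,0],[0,0,-0.36],1],[[0,0,0],[0,0,-0.4],1],[[0,0,0],[0,0,-0.43],1],[[0,0,0],[0,0,-0.43],1],[[0,0,0],[0,0,-0.43],1]]'; python3 -c "
from h import *
s=read_state();print(s['wrist_torque'],s['contact_force'],s['gripper_width'])"
```

```text
clock: 16.85
position: [492.7, -273.3, 62.5]
ee_rot: [-0.287, 0.958, 0.0, -0.001]
contact_force: [-2.9, 1.9, 6.0]
gripper_width: 38.4
grasp_force: 59.7
[0.44053436 0.85970842 0.07691141] [-2.93702369  1.87606603  6.02964417] 38.35983021325927
```

```bash
python3 -m jog '[[[0,0,0],[0,0,0],-0.4],[[0,0,0],[0,0,0],-0.4],[[0,0,0],[0,0,0],-0.4],[[0,0,0],[0,0,0],-0.4]]'; python3 -m jog '[[[0,0,0.3],[0,0,0],-0.4],[[0,0,0.6],[0,0,0],-0.4],[[0,0,1],[0,0,0],-0.4],[[0,0,1],[0,0,0],-0.4],[[0,0,1],[0,0,0],-0.4],[[0,0,1],[0,0,0],-0.4],[[0,0,1],[0,0,0],-0.4],[[0,0,1],[0,0,0],-0.4],[[0,0,1],[0,0,0],-0.4],[[0,0,1],[0,0,0],-0.4]]'
python3 - <<'E'
from h import *
d=get_image('wrist'); s=read_state(); print(s['position'],s['contact_force'])
X=cloud(d); f=cv2.cvtColor(d['frame'],cv2.COLOR_RGB2HSV); H,S,V=[f[...,i].astype(int) for i in range(3)]
m=((H<6)|(H>172))&(S>150)&(X[...,2]>65)&(X[...,2]<118)&(X[...,1]>-310)&(X[...,0]>440)&(X[...,1]<-200)
P=X[m];print(len(P),cv2.minEnclosingCircle(P[:,:2].astype(np.float32)),np.percentile(P[:,2],[5,50,95]))
d=get_image('scene'); save('s3',d['frame'])
E
```

```text
clock: 17.25
position: [493.6, -273.5, 62.0]
ee_rot: [-0.287, 0.958, 0.0, 0.0]
contact_force: [1.0, 0.2, 0.3]
gripper_width: 59.5
grasp_force: 0.0
clock: 18.25
position: [493.3, -273.4, 161.9]
ee_rot: [-0.287, 0.958, 0.0, -0.0]
contact_force: [0.3, 0.7, 0.8]
gripper_width: 59.7
grasp_force: 0.0
[ 493.39976673 -273.47981977  162.01091213] [ 0.15161906  0.47633868 -0.38294823]
2067 ((493.0582275390625, -273.60809326171875), 20.114898681640625) [ 94.28865812 104.87492612 107.66805169]
```

View pics/s3.png

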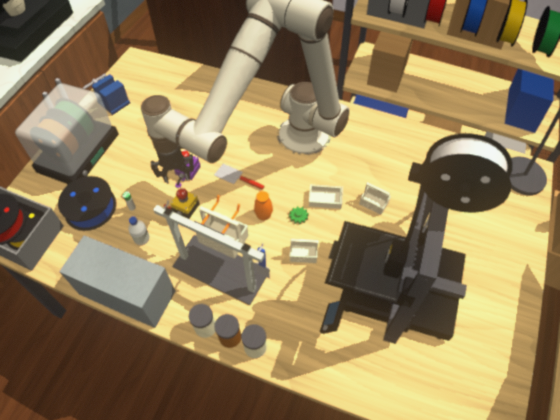

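The mushroom head is back up at about 105 mm. The tote hangs on the hook at (222,228), and the bottle (138,230) and vase (264,206) are standing with the gripper clear, so I'll hand in.

```bash
python3 -c "
from bench import job_done
print(job_done())"
```

```text
the job is handed in; nothing more can be done
None
```

I pressed the stop until it latched, hung the tote across both prongs of the orange hook, then twisted the mushroom back up; the bottle and vase are still standing, and the job was handed in at about 18 s (no verdict was returned).

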